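# Seat a glass blank in the corner of a stop jig and hold it there

## Task

Take the red-topped steel stop blade from its wooden stand and slide it edgewise, red edge up, fully home into the slot of the jig, and let go of it. Then put the green glass blank (its black block is there to grip it by) flat on the jig's bed with its long side along the blade, and press it gently into the corner so that it is flush against the blue fence and the blade at the same time. Finish while still holding it pressed against both stops, do not let go, and leave the other things on the worktop alone.

Things in the scene. Friction and masses are not known exactly. Their poses are not given: they have to be found in the camera images.
- jig: fixed alignment jig on a dark steel flange 190 x 180 x 8 mm. Origin: centre of the flange's underside, on the worktop; z up. Flat aluminium bed, top at z = 26 mm, x -70..58, y -70..36 mm. The blade slot runs along the bed's +y side, parallel to x; behind it a blue outer cheek (y 49..61, x -70..70 mm, top z = 34 mm). The blue fence closes the bed's +x side
- fence: blue fixed stop bar of the jig, 12 x 106 x 32 mm, parallel to the jig's y; its stop face (towards -x) lies at jig x = 58 mm, its top at jig z = 40 mm (14 mm above the bed). Origin: centre of its underside; axes as the jig's
- slot_floor (a point): centre of the floor of the jig's blade slot (jig x = 9.5, y = 42.5, z = 8 mm); axes as the jig's. The slot runs along x: 85 mm long, 13 mm wide, its inner edge the bed (18 mm above this floor), its outer the blue cheek (26 mm above it); level with the bed beyond both ends
- stand: fixed wooden storage stand 110 x 60 x 24 mm that holds the blade upright in a loose slot 14 x 78 mm, 20 mm deep, along its x. Origin: centre of its underside, z up
- blade: loose steel stop blade, 70 (x) x 8 (y, thickness) x 64 mm (z), 0.22 kg nominal, standing on its long edge in the stand, top strip red, two dark holes. Origin: centre of its lower edge face; z up along the blade. Either end may lead. Home in the jig its lower edge rests on the slot floor and it stands 46 mm above the bed
- blank: loose block: opaque green glass plate 60 (x) x 46 (y) x 16 mm (z) with a black grip block fixed centrally on it, 24 (x) x 30 (y) mm, from z = 16 to z = 52 mm; 0.16 kg nominal. Origin: centre of the plate's underside, z up. It may be seated either way round, its 60 mm side along the blade; gripped across the 24 mm, the fingers pass over the fence and clear the blade
- tap: fixed white swan-neck tap at the sink on the right, about 220 mm high and 160 mm long along x; an obstacle on the way from the start pose, pass over or round it. Origin: centre of its outline, on the worktop
- flask: loose stoppered conical flask, 64 mm wide, 106 mm high, a bystander; origin at the centre of its underside
- loupe: loose folding loupe 40 x 30 x 14 mm, a bystander; origin at the centre of its underside
- beaker_250: loose glass beaker 68 x 75 x 84 mm, a bystander; origin at the centre of its underside
- corner (a point): inner corner of the jig (jig x = 58, y = 41, z = 26 mm), on the bed, where the fence face meets the face of the home blade pushed back against the cheek; axes as the jig's. The blade gives way up to 5 mm along +y before it leans on the cheek. The seated blank reaches from here to -x and -y
Not all that is in view belongs to the job. What is shaped like the blank but turquoise is not meant.

How it is judged:
By the outcome, as a careful person would: the job done as asked, in the order asked, and still so for the second after the job is handed in, while the arm keeps its last pose, push and grip.
It also fails if it takes over 69 s, if anything falls off the work surface, if the arm or the gripper's body presses on something with over 40 N, if the wrist force passes 120 N, or if a joint passes its speed limit or range.

## Robot

A 6-joint arm with a two-finger parallel gripper is mounted at the origin on a cart in front of the work surface, level with it; the furniture and walls round the work are solid. World frame = base frame: x ahead of the robot, y to its left, z up, the work surface at z = 0. Lengths are in m, angles in rad, forces in N, time in s.
With the tool pointing down it reaches from about 0.35 to 0.95 m from the base axis. Payload 17.4 kg.
Tool frame: the origin (TCP) lies between the finger pads; the fingertips stand ahead of it and the grasp point (between the pads) lies 8 mm behind it (bot.tcp_to_tips is the z of the fingertips in the tool frame, in m); z points along the fingers, y is the line along which they close (so a half turn about z gives the same grasp; the last joint's range is limited). The gripper opens to 93 mm and grips with 3 to 60 N. Pads are 15 mm wide; open, the fingers measure 128 mm over their backs; the gripper's body (75 mm by 188 mm) begins 65 mm behind the grasp point.
Start: joints at [-1.284, 0.116, 1.442, -0, 1.584, -0.038], TCP at [0.215, -0.64, 0.23] pointing down, gripper open.
Joint ranges: [-2.83, 2.83], [-0.83, 2.19], [0.07, 2.5], [-1.14, 4.28], [0.01, 3], [-2.97, 2.97]. Speed limits (rad/s): [1.89, 1.89, 2.22, 3.14, 3.14, 3.14].

## Interface

Orientations are given as a 3x3 rotation matrix whose columns are the frame's x, y, z axes.
In Python, from workcell import monitor, imaging, order, bot gives the robot as it stands.
- The arm moves only by the tool drive_tool, never from a script. Its argument "increments" is a list of rows, each an object of numbers: "hand": the finger opening in m, from 0 to 0.093; "x", "y", "z": the shift along the world's x, y, z in m; "turn": the turn about the world's z in rad. A call has 1 to 12 rows; each row is the pose to reach, as a shift and turn from the pose commanded when the call began; what a row does not reach only later rows make up. A row lasts 1/8 s, in which the tool goes at most 62.5 mm and 10.7 degrees, less where a joint would pass 70% of its speed; a pose out of reach is approached as far as the arm can. A call with a gripper value outside its range is refused whole. The fingers move at their own pace and stop on an object; the grip force is fixed at half the most. Time passes only in rows, so rows that repeat a pose let the fingers close. It gives the time, the measured TCP pose, the force, the opening and the grip force at its end, in the units of the state.
- monitor.state(): the state, without advancing time (a new reading comes with each control period).
- imaging.read_camera(name): name is "scene" or "top" or "wrist"; returns a dict with "pixels" (420x560x3 uint8, red, green, blue), "fx", "fy", "cx", "cy" (pixels), "k1" (the pictures are not rectified: a ray, as slopes to the right and down, at radius r is drawn at 1 + k1 r^2 times it, then the intrinsics apply), "rvec" (rotation vector, rad) and "tvec" (3), from world to camera coordinates, as OpenCV has them. Camera axes: x right, y down, z forward; pixel columns grow to the right and rows downward; lengths in m; the calibration is good to about 2 mm. A picture is of the moment at which its call begins. There is no depth.
- order.hand_in(): hands the job in; it is judged then, once.
Trained networks look in the newest picture that a camera, given by its name, has taken for a name from the list of things; names that differ only in an ending like _2 or _b are one class to them, and where a whole thing is asked for, a point or a joint stands for the part that bears it (a point fixed in the world has none). Each returns a list of dicts, best first, with "score" (0 to 1); they miss things now and then, are a little off and sometimes report something else, mostly with a low value. They report only what shows in the picture. A call takes as long as a camera call. They do not tell look-alikes from the thing itself.
- imaging.spot_in(camera, thing): "bbox" ([left, top, width, height] in pixels, round what is visible of it).
- imaging.silhouettes(camera, thing): "pixels" (420x560 bool, what is visible of it) and "bbox" ([left, top, width, height] in pixels, round what is visible of it).
The state is a dict: "t": time; "qpos": joint angles; "joint_vel": joint speeds; "effort": joint torques, N m; "position": TCP position; "orientation": TCP orientation; "wrist_force": force on the tool from outside, world axes, zero at the start; "ft_torque": the same for the moment, N m; "width": opening from 0.0 (shut) to 1.0 (fully open); "gripper_force": force on a finger pad.
Only numpy, scipy, OpenCV 4.12 (cv2) and the standard library are available. Lean on these libraries where they do the work, as an engineer would, in place of code of your own. Each camera call takes 0.05 s, during which the arm holds its last target. There are 200 camera calls.

## Working session

There is one attempt and no reset: what is moved stays moved. The work goes in short steps, Python scripts to look and compute and a tool call to move; the robot and the scene stay as the last step left them, time stands still between calls to the robot, and variables do not carry over. Pictures are saved under pics/ and viewed, at most 10 in all, crops included, and the job is handed in when it is done.

Besides the shell and the picture viewer there is one more tool, called after "Call:" as name([rows], argument=value, ...), one row to a line, values as JSON. drive_tool: Moves the arm, as the interface text tells. Its arguments: {"type":"object","properties":{"increments":{"type":"array"}},"required":["increments"]}

```bash
mkdir -p pics; ls
cat > h.py <<'E'
import numpy as np, cv2
from workcell import monitor, imaging, order, bot
def cam(n):
    c=imaging.read_camera(n); R,_=cv2.Rodrigues(np.array(c["rvec"],float)); c["R"]=R; c["t"]=np.array(c["tvec"],float).ravel(); return c
def proj(c,P):
    q=np.atleast_2d(P)@c["R"].T+c["t"]; s=q[:,:2]/q[:,2:]; r2=(s**2).sum(1,keepdims=True)
    s=s*(1+c["k1"]*r2); return s*[c["fx"],c["fy"]]+[c["cx"],c["cy"]]
def back(c,uv,z):
    uv=np.atleast_2d(np.array(uv,float)); d=(uv-[c["cx"],c["cy"]])/[c["fx"],c["fy"]]; s=d.copy()
    for _ in range(20): s=d/(1+c["k1"]*(s**2).sum(1,keepdims=True))
    v=np.c_[s,np.ones(len(s))]@c["R"]; o=-c["R"].T@c["t"]
    return o+v*((z-o[2])/v[:,2])[:,None]
def save(c,n,box=None,k=1):
    p=c["pixels"][:,:,::-1]
    if box: x,y,w,h=box; p=p[y:y+h,x:x+w]
    cv2.imwrite("pics/"+n,cv2.resize(p,None,fx=k,fy=k,interpolation=cv2.INTER_CUBIC))
E
python3 - <<'E'
from h import *
for n in ["scene","top"]:
    c=cam(n); save(c,n+"0.png",None,1.4)
    print(n,c["fx"],c["k1"],-c["R"].T@c["t"],c["R"][2])
    for t in ["jig","fence","stand","blade","blank","tap","flask","loupe","beaker_250"]:
        for d in imaging.silhouettes(n,t)[:3]:
            m=d["pixels"]; print(t,round(d["score"],2),d["bbox"],cv2.minAreaRect(np.argwhere(m)[:,::-1].astype(np.float32)) if m.any() else "")
E
```

```text
pics
scene 385.55305341380057 0.01686687211699092 [0.2039383  0.47688604 0.73586648] [ 0.40733659 -0.59136658 -0.69596154]
jig 0.79 [202.5, 200.6, 100.5, 84.3] ((251.05601501464844, 240.19378662109375), (79.22711944580078, 64.12543487548828), 34.592288970947266)
fence 0.5 [218.1, 204.3, 34.5, 27.7] ((236.0631561279297, 217.7133026123047), (7.64227819442749, 37.633060455322266), 51.709835052490234)
stand 0.61 [309.8, 192.9, 40.0, 41.3] ((330.0000305175781, 213.00001525878906), (42.42640686035156, 22.62741470336914), 45.0)
blade 0.59 [321.4, 188.6, 19.4, 28.9] ((332.0000305175781, 204.50001525878906), (28.991374969482422, 13.435027122497559), 45.0)
blank 0.94 [251.6, 354.6, 31.3, 40.7] ((266.7976379394531, 373.7694091796875), (34.82811737060547, 25.90280532836914), 67.16634368896484)
blank 0.77 [212.0, 317.9, 34.8, 38.3] ((226.26919555664062, 339.1538391113281), (32.172611236572266, 24.684158325195312), 56.3099365234375)
flask 0.74 [193.1, 177.3, 21.8, 41.3] ((205.0, 200.5), (39.0, 22.0), 90.0)
loupe 0.81 [133.7, 287.5, 20.9, 17.4] ((144.0384521484375, 293.30767822265625), (14.42220592
[... 1081 characters left out ...]
)
flask 0.51 [235.3, 153.7, 23.3, 21.6] ((247.25003051757812, 165.75001525878906), (19.798988342285156, 17.677669525146484), 45.0)
loupe 0.58 [286.9, 148.7, 20.5, 28.2] ((295.6849365234375, 161.50685119628906), (21.535572052001953, 26.4512996673584), 20.556045532226562)
loupe 0.42 [164.9, 189.1, 11.9, 8.9] ((170.0, 191.5), (9.0, 10.0), 90.0)
beaker_250 0.86 [285.6, 149.9, 18.7, 28.2] ((296.5, 162.5), (25.0, 19.0), 90.0)
beaker_250 0.62 [306.9, 232.9, 9.8, 17.9] ((311.5, 241.00001525878906), (3.4785051345825195, 21.187259674072266), 18.43494987487793)
beaker_250 0.18 [174.7, 247.8, 12.8, 16.5] ((178.52294921875, 255.75689697265625), (12.739089965820312, 17.43243980407715), 16.699243545532227)
```

View pics/scene0.png

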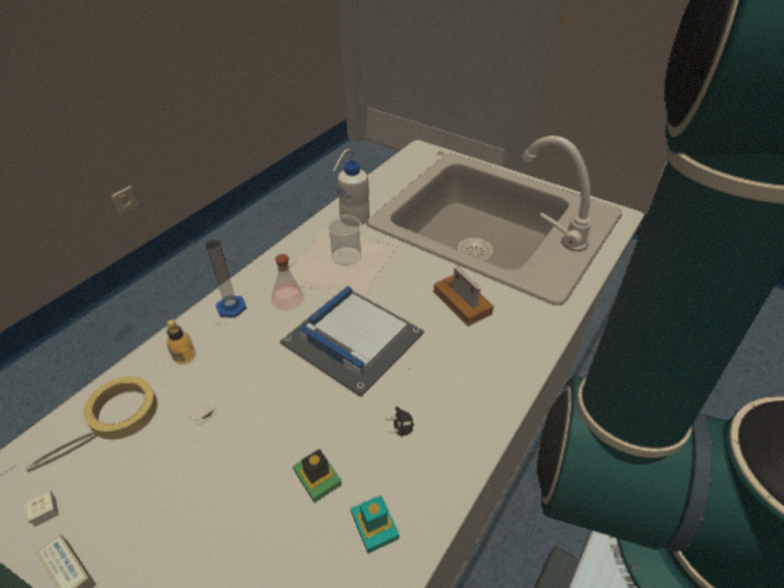

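View pics/top0.png

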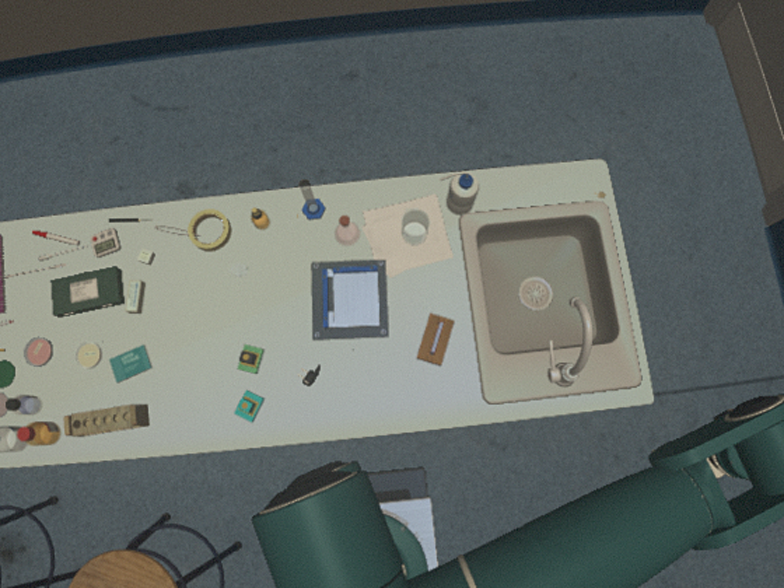

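The scene picture shows the green blank at (226,339) px unscaled and the turquoise look-alike at (267,373). In the top view the jig is at (249,213) with the fence on its far (+x) side and the cheek on its left (+y). The stand with blade is at (311,242), the green blank at (179,256) and the tap at about (408,245).

Run:
```python
from h import *
c=cam("top"); s=cam("scene")
def show(n,cc,uv,z): 
    P=back(cc,uv,z); print(n,np.round(P,4).tolist()); return P
for n,z,k in [("jig",.008,0),("stand",.024,0),("blade",.064+.004,0),("blank",.03,0)]:
    for cn,cc in (("top",c),("scene",s)):
        ds=imaging.silhouettes(cn,n)
        if n=="blank" and cn=="scene": ds=sorted(ds,key=lambda d:d["bbox"][0])
        m=ds[0]["pixels"]; pts=np.argwhere(m)[:,::-1].astype(float)
        W=back(cc,pts,z)[:,:2].astype(np.float32); 
        print(n,cn,cv2.minAreaRect((W*1000)), W.mean(0))
# tap from top picture: base, spout
show("tap base",c,[[402,268]],0.0); show("tapneck",c,[[412,215],[420,235],[405,268]],.22)
S=monitor.state(); print(S["t"],S["position"],S["orientation"],bot.tcp_to_tips)
w=cam("wrist"); print(w["fx"],w["k1"],-w["R"].T@w["t"],w["R"])
```

```text
jig top ((620.8153686523438, -18.572463989257812), (184.27381896972656, 193.77545166015625), 85.84254455566406) [ 0.6192011  -0.01790954]
jig scene ((623.0407104492188, -22.249794006347656), (191.5476531982422, 196.32582092285156), 87.17893981933594) [ 0.6191505  -0.01411049]
stand top ((501.5436706542969, -209.45062255859375), (60.97867965698242, 113.30233001708984), 66.51490020751953) [ 0.5013603 -0.209129 ]
stand scene ((501.4369812011719, -204.19607543945312), (75.22206115722656, 122.41249084472656), 68.23894500732422) [ 0.4965391  -0.19266914]Traceback (most recent call last):
  File "<stdin>", line 9, in <module>
IndexError: list index out of range
```

Call:
drive_tool([
  {"z":0.06},
  {"z":0.12},
  {"x":0.04,"y":0.04,"z":0.15},
  {"x":0.07,"y":0.09,"z":0.15},
  {"x":0.1,"y":0.14,"z":0.15},
  {"x":0.13,"y":0.19,"z":0.15},
  {"x":0.16,"y":0.24,"z":0.15},
  {"x":0.19,"y":0.29,"z":0.15},
  {"x":0.22,"y":0.34,"z":0.12},
  {"x":0.25,"y":0.38,"z":0.1},
  {"x":0.27,"y":0.41,"z":0.08},
  {"x":0.27,"y":0.41,"z":0.08},
])

```text
invalid input
```

Run:
```python
from h import *
c=cam("top"); w=cam("wrist"); save(w,"w1.png",None,1.4); 
print(w["fx"],w["k1"],-w["R"].T@w["t"],w["R"].round(3).tolist())
S=monitor.state(); print(S["t"],S["position"],np.round(S["orientation"],3).tolist(),bot.tcp_to_tips,S["qpos"])
print(back(c,[[402,268]],0.0),back(c,[[412,215],[420,235],[405,268]],.22))
for t in ["stand","blade","jig","fence"]:
    for d in imaging.silhouettes("wrist",t)[:2]:print(t,d["score"],d["bbox"])
```

```text
321.17077283714184 0.024392004440223734 [ 0.28991861 -0.61408186  0.38532038] [[0.32, -0.948, -0.0], [-0.909, -0.307, 0.281], [-0.266, -0.09, -0.96]]
1.45 [ 0.21539353 -0.6397179   0.22965098] [[0.948, 0.319, 0.0], [0.319, -0.948, 0.0], [0.0, -0.0, -1.0]] 0.011 [-1.28381517e+00  1.15995853e-01  1.44159670e+00  2.46017812e-05
  1.58400143e+00 -3.78402360e-02]
[[ 0.38608716 -0.49861347  0.        ]] [[ 0.51899467 -0.48558476  0.22      ]
 [ 0.46020929 -0.49835097  0.22      ]
 [ 0.37441544 -0.44078062  0.22      ]]
```

View pics/w1.png

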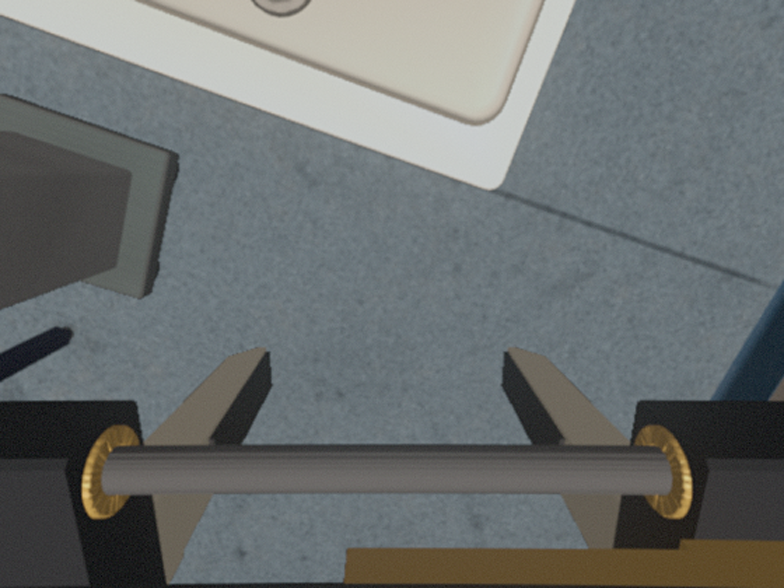

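The wrist view shows only the sink edge, so I move toward the stand, sending every field in each row.

Call:
drive_tool([
  {"hand":0.093,"x":0,"y":0,"z":0.06,"turn":0},
  {"hand":0.093,"x":0,"y":0,"z":0.12,"turn":0},
  {"hand":0.093,"x":0.03,"y":0.04,"z":0.15,"turn":-0.1},
  {"hand":0.093,"x":0.06,"y":0.09,"z":0.15,"turn":-0.2},
  {"hand":0.093,"x":0.09,"y":0.14,"z":0.15,"turn":-0.3},
  {"hand":0.093,"x":0.12,"y":0.19,"z":0.15,"turn":-0.4},
  {"hand":0.093,"x":0.15,"y":0.24,"z":0.15,"turn":-0.5},
  {"hand":0.093,"x":0.18,"y":0.29,"z":0.15,"turn":-0.6},
  {"hand":0.093,"x":0.21,"y":0.34,"z":0.12,"turn":-0.7},
  {"hand":0.093,"x":0.24,"y":0.39,"z":0.1,"turn":-0.735},
  {"hand":0.093,"x":0.26,"y":0.42,"z":0.08,"turn":-0.735},
  {"hand":0.093,"x":0.26,"y":0.42,"z":0.08,"turn":-0.735},
])

```text
t: 3.15
position: [0.476, -0.2176, 0.3081]
orientation: [[0.918, -0.396, -0.002], [-0.396, -0.918, 0.001], [-0.002, -0.0, -1.0]]
wrist_force: [-0.8, -0.8, 0.7]
width: 1.001
gripper_force: 0.0
```

Run:
```python
from h import *
w=cam("wrist"); save(w,"w2.png",None,1.4); 
S=monitor.state(); print(S["t"],S["position"],np.round(S["orientation"],3).tolist(),S["qpos"])
for t,z in [("stand",.024),("blade",.068),("jig",.008),("fence",.04)]:
    for d in imaging.silhouettes("wrist",t)[:2]:
        W=back(w,np.argwhere(d["pixels"])[:,::-1],z)[:,:2]
        print(t,d["score"],d["bbox"],cv2.minAreaRect((W*1000).astype(np.float32)))
```

```text
3.2 [ 0.47558303 -0.21891278  0.30928015] [[0.918, -0.397, -0.001], [-0.397, -0.918, 0.0], [-0.001, 0.0, -1.0]] [-4.80035718e-01 -2.24371004e-01  1.64093169e+00 -1.44198029e-04
  1.72583282e+00  1.49883970e+00]
stand 0.87 [242.1, 118.4, 45.7, 83.6] ((504.0616455078125, -209.68988037109375), (59.77056121826172, 108.16217041015625), 66.61457824707031)
blade 0.71 [258.0, 134.9, 13.2, 62.0] ((501.78594970703125, -211.11666870117188), (10.959952354431152, 72.66075897216797), 65.83397674560547)
jig 0.84 [1.1, 34.2, 188.1, 183.6] ((622.3511352539062, -18.74091339111328), (186.04193115234375, 191.59963989257812), 86.5249252319336)
fence 0.57 [35.4, 58.6, 93.2, 41.3] ((683.9614868164062, -44.51828384399414), (117.73513793945312, 16.50876235961914), 85.8365249633789)
```

View pics/w2.png

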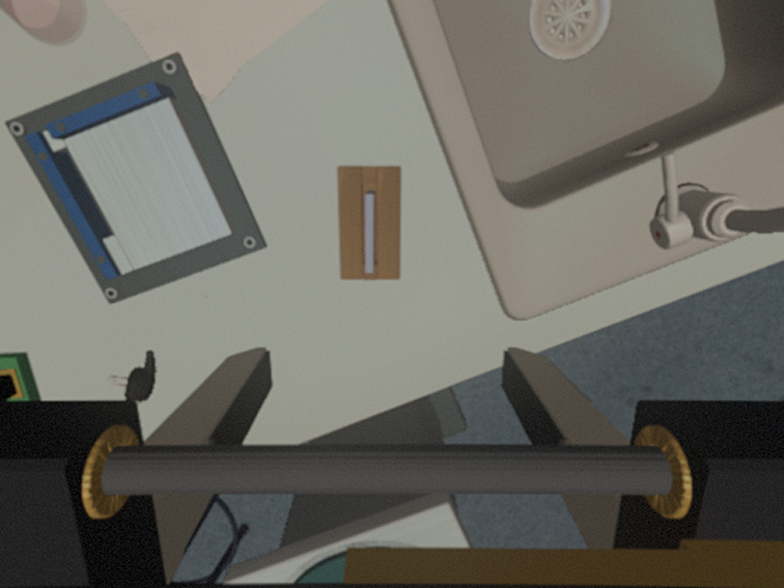

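The wrist view shows the stand and blade at (264,160) px unscaled and the jig at upper left (fence far, cheek left). Sizes agree with the spec, so I go for the grasp.

Call:
drive_tool([
  {"hand":0.093,"x":0.026,"y":0.008,"z":-0.05,"turn":-0.006},
  {"hand":0.06,"x":0.026,"y":0.008,"z":-0.1,"turn":-0.006},
  {"hand":0.05,"x":0.026,"y":0.008,"z":-0.16,"turn":-0.006},
  {"hand":0.05,"x":0.026,"y":0.008,"z":-0.2,"turn":-0.006},
  {"hand":0.05,"x":0.026,"y":0.008,"z":-0.23,"turn":-0.006},
  {"hand":0.05,"x":0.026,"y":0.008,"z":-0.259,"turn":-0.006},
  {"hand":0.05,"x":0.026,"y":0.008,"z":-0.259,"turn":-0.006},
])

```text
t: 4.28
position: [0.5003, -0.2122, 0.0492]
orientation: [[0.914, -0.405, -0.003], [-0.405, -0.914, 0.001], [-0.003, -0.0, -1.0]]
wrist_force: [0.6, 0.1, 0.3]
width: 0.54
gripper_force: 0.0
```

Call:
drive_tool([
  {"hand":0.02,"x":0,"y":0,"z":0,"turn":0},
  {"hand":0.012,"x":0,"y":0,"z":0,"turn":0},
  {"hand":0.0,"x":0,"y":0,"z":0,"turn":0},
  {"hand":0.0,"x":0,"y":0,"z":0,"turn":0},
  {"hand":0.0,"x":0,"y":0,"z":0,"turn":0},
  {"hand":0.0,"x":0,"y":0,"z":0,"turn":0},
])

```text
t: 5.03
position: [0.5015, -0.2117, 0.0509]
orientation: [[0.915, -0.404, 0.0], [-0.404, -0.915, -0.0], [0.0, 0.0, -1.0]]
wrist_force: [-0.7, 0.5, 3.2]
width: 0.087
gripper_force: 30.0
```

Call:
drive_tool([
  {"hand":0.0,"x":0,"y":0,"z":0.03,"turn":0},
  {"hand":0.0,"x":0,"y":0,"z":0.08,"turn":0},
  {"hand":0.0,"x":0.02,"y":0.03,"z":0.12,"turn":0.05},
  {"hand":0.0,"x":0.05,"y":0.07,"z":0.12,"turn":0.12},
  {"hand":0.0,"x":0.08,"y":0.12,"z":0.12,"turn":0.2},
  {"hand":0.0,"x":0.11,"y":0.17,"z":0.12,"turn":0.28},
  {"hand":0.0,"x":0.125,"y":0.21,"z":0.12,"turn":0.33},
  {"hand":0.0,"x":0.133,"y":0.235,"z":0.12,"turn":0.353},
  {"hand":0.0,"x":0.133,"y":0.235,"z":0.12,"turn":0.353},
])

```text
t: 6.15
position: [0.6345, 0.0249, 0.1698]
orientation: [[0.998, -0.061, -0.001], [-0.061, -0.998, 0.0], [-0.001, -0.0, -1.0]]
wrist_force: [-0.1, 0.4, -2.9]
width: 0.088
gripper_force: 30.0
```

Run:
```python
from h import *
w=cam("wrist"); save(w,"w3.png",None,1.4); np.save("w3.npy",w["pixels"])
S=monitor.state(); print(S["t"],S["position"],np.round(S["orientation"],3).tolist(),S["qpos"])
for t,z in [("blade",.185),("jig",.008),("fence",.04)]:
    for d in imaging.silhouettes("wrist",t)[:2]:
        W=back(w,np.argwhere(d["pixels"])[:,::-1],z)[:,:2]
        print(t,d["score"],d["bbox"],cv2.minAreaRect((W*1000).astype(np.float32)))
# predicted features with the jig guess
a=np.deg2rad(-3.7);R=np.array([[np.cos(a),-np.sin(a),0],[np.sin(a),np.cos(a),0],[0,0,1]])
J=np.array([[-95,-90,8],[95,-90,8],[95,90,8],[-95,90,8],[58,-53,40],[58,53,40],[-70,49,34],[70,49,34],[-33,36,26],[52,36,26],[-70,-70,26]])/1000
print((proj(w,J@R.T+[.6224,-.0187,0])*1.4).round(0).tolist())
```

```text
6.2 [0.63423225 0.02376019 0.16995549] [[0.998, -0.062, -0.001], [-0.062, -0.998, -0.0], [-0.001, 0.0, -1.0]] [-2.67372078e-03  5.15866989e-02  1.60684152e+00 -1.52054935e-04
  1.48430771e+00  1.63031622e+00]
blade 0.86 [268.5, 192.1, 18.9, 123.7] ((649.8341064453125, 24.730751037597656), (8.14573860168457, 64.189208984375), 86.10472869873047)
jig 0.88 [224.4, 106.9, 191.7, 180.7] ((626.4691162109375, -18.432968139648438), (181.90293884277344, 185.24534606933594), 86.75873565673828)
jig 0.45 [76.4, 291.9, 57.8, 71.3] ((493.9813232421875, 231.13430786132812), (50.53312683105469, 94.26583099365234), 65.92127227783203)
fence 0.87 [287.3, 133.0, 123.8, 21.8] ((686.6469116210938, -38.88009262084961), (106.53590393066406, 13.646440505981445), 86.41273498535156)
[[557.0, 407.0], [589.0, 154.0], [320.0, 154.0], [329.0, 406.0], [543.0, 215.0], [374.0, 215.0], [380.0, 394.0], [380.0, 195.0], [399.0, 342.0], [400.0, 222.0], [542.0, 389.0]]
```

View pics/w3.png

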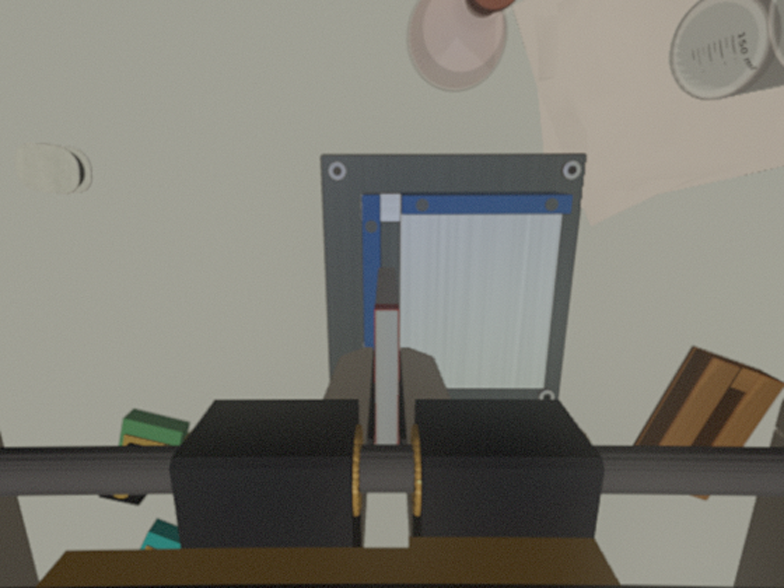

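The jig prediction matches the picture to about 1 mm (flange corners at 321 and 586, fence face at row 214, slot edges at columns 380 and 400). I lower the blade to just above the cheek and check it.

Call:
drive_tool([
  {"hand":0.0,"x":0,"y":-0.0007,"z":-0.04,"turn":-0.002},
  {"hand":0.0,"x":0,"y":-0.0007,"z":-0.07,"turn":-0.002},
  {"hand":0.0,"x":0,"y":-0.0007,"z":-0.086,"turn":-0.002},
  {"hand":0.0,"x":0,"y":-0.0007,"z":-0.086,"turn":-0.002},
])

```text
t: 6.85
position: [0.634, 0.0221, 0.0841]
orientation: [[0.998, -0.066, -0.001], [-0.066, -0.998, -0.0], [-0.001, 0.0, -1.0]]
wrist_force: [0.5, 0.3, -2.4]
width: 0.084
gripper_force: 30.0
```

Run:
```python
from h import *
w=cam("wrist"); save(w,"w4.png",(180,100,230,170),3.4)
S=monitor.state(); p=S["position"]; print(S["t"],p,np.round(S["orientation"],3).tolist())
a=np.deg2rad(-3.7);R=np.array([[np.cos(a),-np.sin(a),0],[np.sin(a),np.cos(a),0],[0,0,1]])
J=np.array([[58,-53,40],[58,36,26],[70,49,34],[20,49,34],[45,36,26],[52,36,26]])/1000
f=lambda P:((proj(w,P)-[180,100])*3.4).round(0).tolist()
print(f(J@R.T+[.6224,-.0187,0]))
o=S["orientation"]; B=np.array([[35,4,46],[35,-4,46],[35,4,-18],[35,-4,-18]])/1000
print(f(p+B*[1,1,-1]@o.T*1.0) , (R.T@(p-[.6224,-.0187,0])).round(4))
```

```text
6.9 [0.63458055 0.02222414 0.08530058] [[0.998, -0.066, 0.0], [-0.066, -0.998, 0.0], [0.0, -0.0, -1.0]]
[[849.0, 229.0], [357.0, 220.0], [289.0, 161.0], [291.0, 417.0], [357.0, 285.0], [357.0, 250.0]]
[[368.0, 485.0], [293.0, 485.0], [354.0, 338.0], [305.0, 338.0]] [0.0095 0.0416 0.0853]
```

View pics/w4.png

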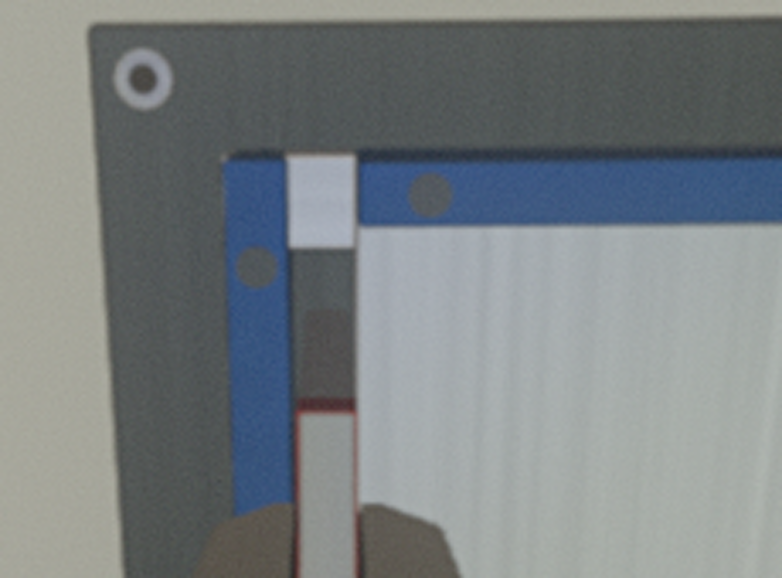

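The blade (columns 297–357, its lower end about 303–355) hangs about 1 mm to the bed side of the slot centre. I shift it +y and lower it.

Call:
drive_tool([
  {"hand":0.0,"x":0.0015,"y":0.001,"z":0,"turn":0.001},
  {"hand":0.0,"x":0.0015,"y":0.001,"z":0,"turn":0.001},
  {"hand":0.0,"x":0.0015,"y":0.001,"z":-0.01,"turn":0.001},
  {"hand":0.0,"x":0.0015,"y":0.001,"z":-0.018,"turn":0.001},
  {"hand":0.0,"x":0.0015,"y":0.001,"z":-0.024,"turn":0.001},
  {"hand":0.0,"x":0.0015,"y":0.001,"z":-0.028,"turn":0.001},
  {"hand":0.0,"x":0.0015,"y":0.001,"z":-0.029,"turn":0.001},
  {"hand":0.0,"x":0.0015,"y":0.001,"z":-0.029,"turn":0.001},
])

```text
t: 7.9
position: [0.636, 0.0236, 0.0558]
orientation: [[0.998, -0.064, 0.0], [-0.064, -0.998, -0.0], [0.0, 0.0, -1.0]]
wrist_force: [-0.1, -0.1, -2.6]
width: 0.085
gripper_force: 30.0
```

Call:
drive_tool([
  {"hand":0.0,"x":0,"y":0,"z":-0.001,"turn":0},
  {"hand":0.0,"x":0,"y":0,"z":-0.002,"turn":0},
  {"hand":0.0,"x":0,"y":0,"z":-0.002,"turn":0},
])

```text
t: 8.28
position: [0.6362, 0.0236, 0.0549]
orientation: [[0.998, -0.064, 0.001], [-0.064, -0.998, -0.0], [0.001, -0.0, -1.0]]
wrist_force: [-3.6, 0.2, 7.3]
width: 0.085
gripper_force: 30.0
```

Call:
drive_tool([
  {"hand":0.02,"x":0,"y":0,"z":0.0005,"turn":0},
  {"hand":0.04,"x":0,"y":0,"z":0.0005,"turn":0},
  {"hand":0.05,"x":0,"y":0,"z":0.0005,"turn":0},
  {"hand":0.05,"x":0,"y":0,"z":0.02,"turn":0},
  {"hand":0.05,"x":0,"y":0,"z":0.06,"turn":0},
  {"hand":0.05,"x":-0.02,"y":0,"z":0.11,"turn":0},
  {"hand":0.05,"x":-0.05,"y":0,"z":0.15,"turn":0},
  {"hand":0.05,"x":-0.05,"y":0,"z":0.15,"turn":0},
])

```text
t: 9.28
position: [0.5859, 0.0236, 0.2093]
orientation: [[0.998, -0.064, 0.007], [-0.064, -0.998, -0.0], [0.007, -0.0, -1.0]]
wrist_force: [0.1, -0.6, -0.4]
width: 0.541
gripper_force: 0.0
```

Run:
```python
from h import *
w=cam("wrist"); save(w,"w5.png",None,1.4)
S=monitor.state(); p=S["position"]; print(S["t"],p)
a=np.deg2rad(-3.7);R=np.array([[np.cos(a),-np.sin(a),0],[np.sin(a),np.cos(a),0],[0,0,1]])
for d in imaging.silhouettes("wrist","blade")[:2]:
    W=back(w,np.argwhere(d["pixels"])[:,::-1],.072)-[.6224,-.0187,0]
    print(d["score"],d["bbox"],cv2.minAreaRect(((W@R)[:,:2]*1000).astype(np.float32)))
for n in ("top","scene"):
    c=cam(n)
    for d in imaging.silhouettes(n,"blank"):
        W=back(c,np.argwhere(d["pixels"])[:,::-1],.016)[:,:2]
        print(n,d["score"],d["bbox"],cv2.minAreaRect((W*1000).astype(np.float32)))
```

```text
9.325 [0.58605249 0.02361372 0.20674493]
0.75 [266.4, 113.0, 14.9, 80.9] ((9.62270736694336, 44.134830474853516), (9.147022247314453, 70.31814575195312), 89.61248016357422)
top 0.74 [166.9, 276.0, 20.5, 26.4] ((392.5774841308594, 234.18154907226562), (51.3793830871582, 59.17705154418945), 58.96826171875)
top 0.73 [169.2, 245.4, 10.1, 19.2] ((498.7835998535156, 238.3612518310547), (60.94137191772461, 34.97422409057617), 9.85506534576416)
scene 0.87 [212.5, 319.7, 29.9, 38.3] ((500.9396667480469, 224.8017120361328), (48.838985443115234, 67.60950469970703), 69.13538360595703)
scene 0.77 [250.6, 356.5, 35.1, 38.2] ((393.26568603515625, 233.73245239257812), (48.92708969116211, 66.9793472290039), 58.100948333740234)
```

View pics/w5.png

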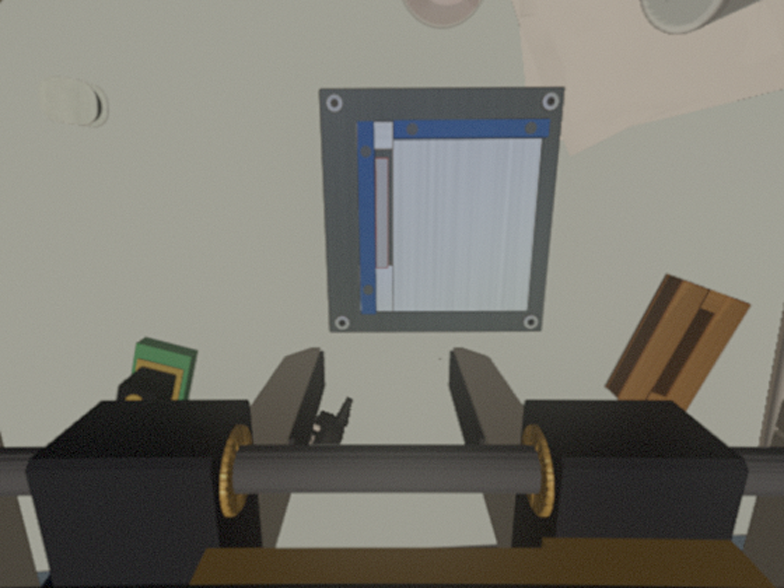

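The blade stands home in the slot (columns 375–389, jig y about 44, length 70), upright and released. Now I go to the green blank.

Call:
drive_tool([
  {"hand":0.05,"x":-0.015,"y":0.02,"z":0.04,"turn":0.17},
  {"hand":0.06,"x":-0.03,"y":0.05,"z":0.05,"turn":0.34},
  {"hand":0.06,"x":-0.045,"y":0.08,"z":0.05,"turn":0.51},
  {"hand":0.06,"x":-0.06,"y":0.11,"z":0.05,"turn":0.68},
  {"hand":0.06,"x":-0.075,"y":0.14,"z":0.05,"turn":0.85},
  {"hand":0.06,"x":-0.086,"y":0.156,"z":0.05,"turn":1.02},
  {"hand":0.06,"x":-0.086,"y":0.156,"z":0.05,"turn":1.19},
  {"hand":0.06,"x":-0.086,"y":0.156,"z":0.05,"turn":1.32},
  {"hand":0.06,"x":-0.086,"y":0.156,"z":0.05,"turn":1.32},
])

```text
t: 10.7
position: [0.5, 0.1797, 0.2529]
orientation: [[0.31, 0.951, -0.001], [0.951, -0.31, -0.0], [-0.001, -0.001, -1.0]]
wrist_force: [-0.2, -0.7, -0.3]
width: 0.641
gripper_force: 0.0
```

Run:
```python
from h import *
w=cam("wrist"); save(w,"w6.png",None,1.4)
S=monitor.state(); print(S["t"],S["position"],np.round(S["orientation"],3).tolist())
hsv=cv2.cvtColor(w["pixels"],cv2.COLOR_RGB2HSV)
for d in imaging.silhouettes("wrist","blank")[:3]:
    m=d["pixels"]; W=back(w,np.argwhere(m)[:,::-1],.016)[:,:2]
    print(d["score"],d["bbox"],np.median(hsv[m],0),cv2.minAreaRect((W*1000).astype(np.float32)))
    k=m&(hsv[...,2]<60); k=cv2.morphologyEx(k.astype(np.uint8),cv2.MORPH_OPEN,np.ones((3,3)))
    if k.any(): print(" black@.052",cv2.minAreaRect((back(w,np.argwhere(k)[:,::-1],.052)[:,:2]*1000).astype(np.float32)))
```

```text
10.75 [0.49998559 0.17959382 0.25299425] [[0.313, 0.95, -0.001], [0.95, -0.313, -0.0], [-0.001, -0.001, -1.0]]
0.95 [241.5, 130.0, 48.6, 36.9] [ 44.5  58.  141. ] ((501.99945068359375, 224.85360717773438), (46.09650802612305, 58.56036376953125), 71.9529037475586)
0.85 [154.6, 146.6, 54.5, 47.7] [ 84. 115. 133.] ((395.53021240234375, 232.799560546875), (49.126216888427734, 63.16054916381836), 59.640838623046875)
0.63 [502.5, 238.2, 57.2, 53.4] [ 11.  41. 143.] ((791.4238891601562, -26.85528564453125), (62.64482116699219, 89.22976684570312), 56.176944732666016)
```

View pics/w6.png

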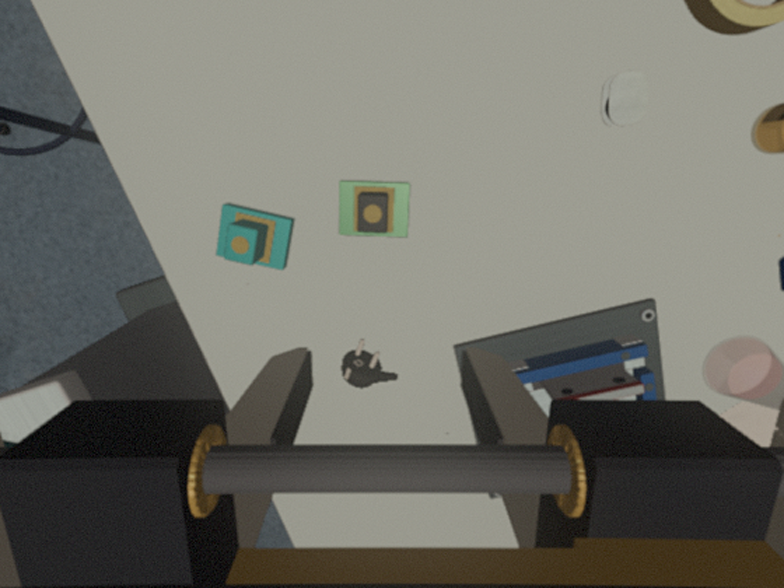

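The green blank is at (267,149) px unscaled, world (0.502, 0.225), aligned with the tool, with the turquoise one to its left. Descend and grip the black block.

Call:
drive_tool([
  {"hand":0.06,"x":0.002,"y":0.045,"z":-0.03,"turn":0.004},
  {"hand":0.06,"x":0.002,"y":0.045,"z":-0.09,"turn":0.004},
  {"hand":0.055,"x":0.002,"y":0.045,"z":-0.14,"turn":0.004},
  {"hand":0.055,"x":0.002,"y":0.045,"z":-0.18,"turn":0.004},
  {"hand":0.055,"x":0.002,"y":0.045,"z":-0.21,"turn":0.004},
  {"hand":0.055,"x":0.002,"y":0.045,"z":-0.221,"turn":0.004},
  {"hand":0.055,"x":0.002,"y":0.045,"z":-0.221,"turn":0.004},
  {"hand":0.03,"x":0.002,"y":0.045,"z":-0.221,"turn":0.004},
  {"hand":0.0,"x":0.002,"y":0.045,"z":-0.221,"turn":0.004},
  {"hand":0.0,"x":0.002,"y":0.045,"z":-0.221,"turn":0.004},
  {"hand":0.0,"x":0.002,"y":0.045,"z":-0.221,"turn":0.004},
  {"hand":0.0,"x":0.002,"y":0.045,"z":-0.221,"turn":0.004},
])

```text
t: 12.3
position: [0.5021, 0.2247, 0.0331]
orientation: [[0.306, 0.952, 0.001], [0.952, -0.306, 0.0], [0.0, 0.0, -1.0]]
wrist_force: [-1.5, -1.2, 5.1]
width: 0.256
gripper_force: 29.7
```

Call:
drive_tool([
  {"hand":0.0,"x":0,"y":0,"z":0.03,"turn":0},
  {"hand":0.0,"x":0,"y":0,"z":0.08,"turn":0},
  {"hand":0.0,"x":0.01,"y":-0.02,"z":0.13,"turn":0},
  {"hand":0.0,"x":0.04,"y":-0.06,"z":0.13,"turn":0.06},
  {"hand":0.0,"x":0.07,"y":-0.11,"z":0.13,"turn":0.12},
  {"hand":0.0,"x":0.1,"y":-0.16,"z":0.13,"turn":0.18},
  {"hand":0.0,"x":0.13,"y":-0.2,"z":0.13,"turn":0.23},
  {"hand":0.0,"x":0.141,"y":-0.23,"z":0.13,"turn":0.248},
  {"hand":0.0,"x":0.141,"y":-0.237,"z":0.13,"turn":0.248},
  {"hand":0.0,"x":0.141,"y":-0.237,"z":0.13,"turn":0.248},
])

```text
t: 13.55
position: [0.6425, -0.0123, 0.1622]
orientation: [[0.064, 0.998, -0.001], [0.998, -0.064, 0.0], [0.0, -0.001, -1.0]]
wrist_force: [0.3, 0.5, -2.0]
width: 0.261
gripper_force: 29.7
```

Run:
```python
from h import *
w=cam("wrist"); save(w,"w7.png",None,1.4)
S=monitor.state(); o=S["orientation"]; print(S["t"],S["position"],np.round(o,3).tolist(),S["wrist_force"], np.degrees(np.arctan2(o[1,0],o[0,0])))
for t,z in [("blade",.072),("jig",.008),("fence",.04),("blank",.15)]:
    for d in imaging.silhouettes("wrist",t)[:1]:
        W=back(w,np.argwhere(d["pixels"])[:,::-1],z)[:,:2]
        print(t,d["score"],d["bbox"],cv2.minAreaRect((W*1000).astype(np.float32)))
a=np.deg2rad(-3.6);R=np.array([[np.cos(a),-np.sin(a),0],[np.sin(a),np.cos(a),0],[0,0,1]])
J=np.array([[95,90,8],[-95,90,8],[58,-53,40],[58,53,40],[-70,61,34],[70,61,34]])/1000
print((proj(w,J@R.T+[.6224,-.0187,0])*1.4).round(0).tolist())
P=np.array([[x,y,z] for z in (.046,.030) for x in (-.023,.023) for y in (-.03,.03)])*[1,1,1]-[0,0,.013]
print((proj(w,S["position"]+P@o.T)*1.4).round(0).tolist())
```

```text
13.6 [ 0.64252373 -0.01179298  0.16249793] [[0.063, 0.998, -0.0], [0.998, -0.063, 0.0], [0.0, -0.0, -1.0]] [-0.53972156 -0.80567598 -2.37927349] 86.38615241882889
blade 0.82 [218.3, 164.4, 92.0, 18.7] ((635.3563232421875, 27.527620315551758), (13.906755447387695, 69.59014892578125), 86.40887451171875)
jig 0.77 [153.8, 114.7, 200.3, 174.1] ((623.6867065429688, -15.314033508300781), (175.20278930664062, 190.27101135253906), 86.38922119140625)
fence 0.77 [319.7, 175.1, 15.1, 88.3] ((685.5501098632812, -25.26331329345703), (81.97042083740234, 14.474004745483398), 87.1679916381836)
blank 0.74 [222.1, 216.4, 105.0, 101.5] ((642.5284423828125, -15.643749237060547), (63.27735137939453, 58.0252799987793), 86.38106536865234)
[[500.0, 160.0], [211.0, 160.0], [442.0, 380.0], [448.0, 223.0], [241.0, 208.0], [467.0, 208.0]]
[[321.0, 393.0], [450.0, 393.0], [317.0, 298.0], [454.0, 298.0], [316.0, 411.0], [455.0, 411.0], [311.0, 309.0], [460.0, 309.0]]
```

View pics/w7.png

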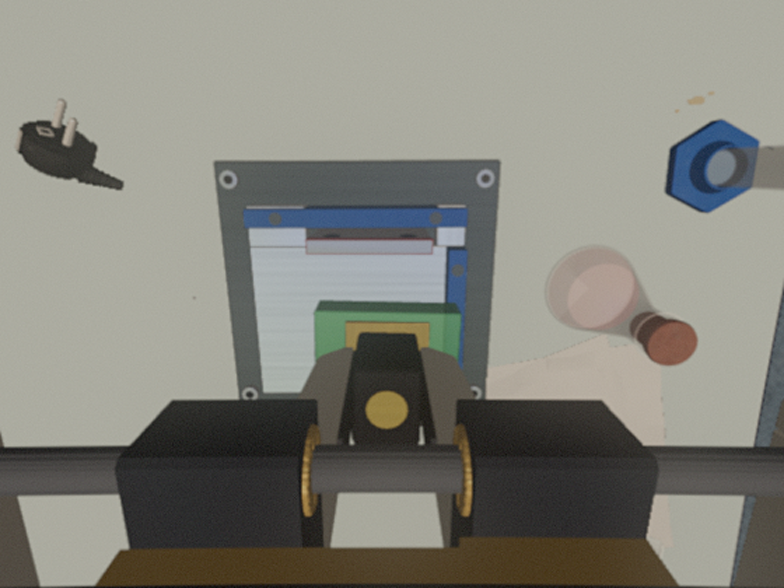

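The plate (columns 315–460) is parallel to the jig, clear of the fence (columns 447–467) and of the blade (row 240). Lower it to the bed.

Call:
drive_tool([
  {"hand":0.0,"x":0,"y":0,"z":-0.04,"turn":0},
  {"hand":0.0,"x":0,"y":0,"z":-0.07,"turn":0},
  {"hand":0.0,"x":0,"y":0,"z":-0.09,"turn":0},
  {"hand":0.0,"x":0,"y":0,"z":-0.1,"turn":0},
  {"hand":0.0,"x":0,"y":0,"z":-0.102,"turn":0},
  {"hand":0.0,"x":0,"y":0,"z":-0.102,"turn":0},
  {"hand":0.0,"x":0,"y":0,"z":-0.102,"turn":0},
])

```text
t: 14.68
position: [0.6433, -0.0124, 0.0616]
orientation: [[0.063, 0.998, 0.001], [0.998, -0.063, -0.0], [0.0, 0.001, -1.0]]
wrist_force: [0.2, 0.9, -2.3]
width: 0.256
gripper_force: 29.7
```

Call:
drive_tool([
  {"hand":0.0,"x":0,"y":0,"z":-0.001,"turn":0},
  {"hand":0.0,"x":0,"y":0,"z":-0.001,"turn":0},
])

```text
t: 14.92
position: [0.6429, -0.0124, 0.0598]
orientation: [[0.063, 0.998, 0.0], [0.998, -0.063, 0.0], [0.0, 0.0, -1.0]]
wrist_force: [0.3, 0.9, -0.9]
width: 0.26
gripper_force: 29.7
```

Call:
drive_tool([
  {"hand":0.0,"x":0,"y":0,"z":-0.001,"turn":0},
  {"hand":0.0,"x":0,"y":0,"z":-0.001,"turn":0},
])

```text
t: 15.18
position: [0.643, -0.0124, 0.0592]
orientation: [[0.063, 0.998, 0.0], [0.998, -0.063, -0.0], [-0.0, 0.0, -1.0]]
wrist_force: [-2.8, -0.6, 5.8]
width: 0.256
gripper_force: 29.7
```

Call:
drive_tool([
  {"hand":0.0,"x":0.002,"y":-0.0001,"z":0.0003,"turn":0},
  {"hand":0.0,"x":0.004,"y":-0.0003,"z":0.0003,"turn":0},
  {"hand":0.0,"x":0.006,"y":-0.0004,"z":0.0003,"turn":0},
  {"hand":0.0,"x":0.006,"y":-0.0004,"z":0.0003,"turn":0},
])

```text
t: 15.68
position: [0.6492, -0.0128, 0.0591]
orientation: [[0.063, 0.998, 0.0], [0.998, -0.063, 0.0], [0.0, 0.0, -1.0]]
wrist_force: [-2.3, 0.7, 5.1]
width: 0.257
gripper_force: 29.7
```

Call:
drive_tool([
  {"hand":0.0,"x":0.001,"y":0,"z":0,"turn":0},
  {"hand":0.0,"x":0.001,"y":0,"z":0,"turn":0},
])

```text
t: 15.92
position: [0.65, -0.0128, 0.0591]
orientation: [[0.063, 0.998, -0.0], [0.998, -0.063, -0.0], [-0.0, -0.0, -1.0]]
wrist_force: [-4.4, 0.5, 5.6]
width: 0.259
gripper_force: 29.7
```

Call:
drive_tool([
  {"hand":0.0,"x":0.001,"y":0,"z":0,"turn":0},
  {"hand":0.0,"x":0.001,"y":0,"z":0,"turn":0},
])

```text
t: 16.18
position: [0.6508, -0.0128, 0.0591]
orientation: [[0.063, 0.998, -0.0], [0.998, -0.063, -0.0], [-0.0, -0.0, -1.0]]
wrist_force: [-6.5, -0.4, 7.1]
width: 0.26
gripper_force: 29.7
```

Call:
drive_tool([
  {"hand":0.0,"x":0.001,"y":0,"z":0,"turn":0},
  {"hand":0.0,"x":0.001,"y":0,"z":0,"turn":0},
])

```text
t: 16.42
position: [0.651, -0.0129, 0.0592]
orientation: [[0.063, 0.998, -0.002], [0.998, -0.063, -0.0], [-0.0, -0.002, -1.0]]
wrist_force: [-14.6, -0.8, 11.4]
width: 0.255
gripper_force: 29.7
```

Call:
drive_tool([
  {"hand":0.0,"x":-0.0004,"y":0.002,"z":0,"turn":0},
  {"hand":0.0,"x":-0.0002,"y":0.004,"z":0,"turn":0},
  {"hand":0.0,"x":-0.0001,"y":0.006,"z":0,"turn":0},
  {"hand":0.0,"x":0,"y":0.008,"z":0,"turn":0},
  {"hand":0.0,"x":0,"y":0.008,"z":0,"turn":0},
])

```text
t: 17.05
position: [0.6512, -0.0065, 0.0592]
orientation: [[0.064, 0.998, -0.002], [0.998, -0.064, -0.003], [-0.003, -0.002, -1.0]]
wrist_force: [-12.5, -12.3, 10.8]
width: 0.257
gripper_force: 29.8
```

Call:
drive_tool([
  {"hand":0.0,"x":0.0001,"y":0.001,"z":0,"turn":0},
  {"hand":0.0,"x":0.0001,"y":0.001,"z":0,"turn":0},
])

```text
t: 17.3
position: [0.6513, -0.0057, 0.0593]
orientation: [[0.064, 0.998, -0.002], [0.998, -0.064, -0.003], [-0.003, -0.002, -1.0]]
wrist_force: [-12.9, -13.1, 11.1]
width: 0.261
gripper_force: 29.8
```

Call:
drive_tool([
  {"hand":0.0,"x":0.0001,"y":0.001,"z":0,"turn":0},
  {"hand":0.0,"x":0.0001,"y":0.001,"z":0,"turn":0},
])

```text
t: 17.55
position: [0.6514, -0.0046, 0.0593]
orientation: [[0.064, 0.998, -0.002], [0.998, -0.064, -0.003], [-0.003, -0.002, -1.0]]
wrist_force: [-13.6, -12.9, 10.9]
width: 0.257
gripper_force: 29.8
```

Call:
drive_tool([
  {"hand":0.0,"x":-0.0003,"y":0.001,"z":0.0004,"turn":0},
  {"hand":0.0,"x":-0.0003,"y":0.001,"z":0.0004,"turn":0},
])

```text
t: 17.8
position: [0.6515, -0.0026, 0.0592]
orientation: [[0.063, 0.998, -0.001], [0.998, -0.063, -0.001], [-0.001, -0.001, -1.0]]
wrist_force: [-5.2, -5.5, 3.6]
width: 0.255
gripper_force: 29.7
```

Call:
drive_tool([
  {"hand":0.0,"x":0.0001,"y":0.001,"z":0,"turn":0},
  {"hand":0.0,"x":0.0001,"y":0.001,"z":0,"turn":0},
])

```text
t: 18.05
position: [0.6516, -0.0023, 0.0593]
orientation: [[0.063, 0.998, -0.001], [0.998, -0.063, -0.003], [-0.003, -0.001, -1.0]]
wrist_force: [-6.0, -10.7, 3.9]
width: 0.26
gripper_force: 29.7
```

Call:
drive_tool([
  {"hand":0.0,"x":0.0001,"y":0.001,"z":0,"turn":0},
  {"hand":0.0,"x":0.0001,"y":0.001,"z":0,"turn":0},
])

```text
t: 18.3
position: [0.6518, -0.0017, 0.0593]
orientation: [[0.063, 0.998, -0.001], [0.998, -0.063, -0.003], [-0.003, -0.0, -1.0]]
wrist_force: [-5.0, -13.8, 5.9]
width: 0.253
gripper_force: 29.9
```

Call:
drive_tool([
  {"hand":0.0,"x":0.0003,"y":0.0005,"z":0,"turn":0},
  {"hand":0.0,"x":0.0003,"y":0.0005,"z":0,"turn":0},
])

```text
t: 18.55
position: [0.6519, -0.0016, 0.0594]
orientation: [[0.064, 0.998, -0.001], [0.998, -0.064, -0.004], [-0.004, -0.001, -1.0]]
wrist_force: [-8.7, -16.9, 7.4]
width: 0.254
gripper_force: 29.9
```

Run:
```python
from h import *
w=cam("wrist"); save(w,"w8.png",(170,130,230,170),3.4)
S=monitor.state(); print(S["t"],S["position"],S["wrist_force"],S["ft_torque"])
```

```text
18.6 [ 0.65187565 -0.00158395  0.05940991] [ -8.17042165 -16.16590471   6.30823113] [-3.26204375  1.54831192  0.01369649]
```

View pics/w8.png

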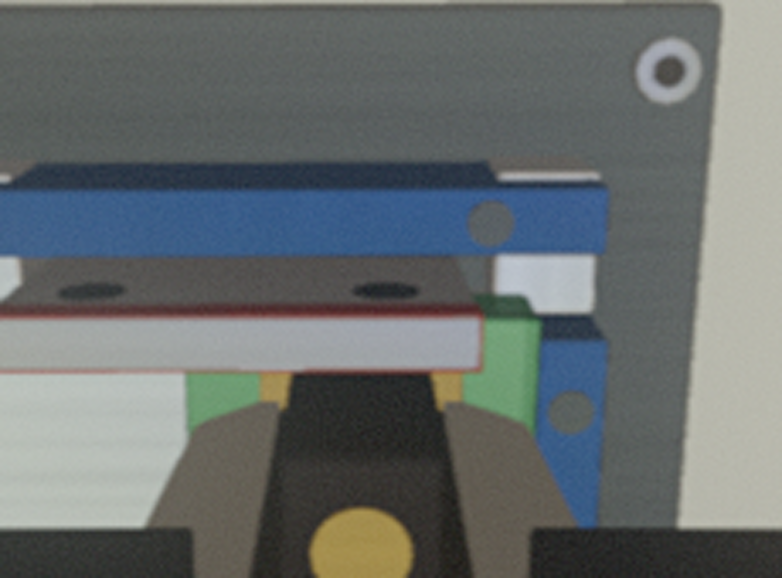

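Run:
```python
from h import *
w=cam("wrist")
a=np.deg2rad(-3.6);R=np.array([[np.cos(a),-np.sin(a),0],[np.sin(a),np.cos(a),0],[0,0,1]])
f=lambda u,v,z:((back(w,[[170+u/3.4,130+v/3.4]],z)-[.6224,-.0187,0])@R*1000).round(1)
print("blade top far",f(100,312,.072),f(470,312,.072),"near",f(100,372,.072),f(470,371,.072),"end",f(482,340,.072))
print("cheek inner",f(300,255,.034),"plate far",f(505,312,.042),"plate right",f(541,330,.042),"fence face",f(543,400,.040), "plate left",f(186,390,.042))
S=monitor.state();print(S["wrist_force"],(S["position"]-[.6224,-.0187,0])@R)
```

```text
blade top far [[-7.  51.5 72. ]] [[43.9 51.5 72. ]] near [[-7.6 42.7 72. ]] [[44.1 42.9 72. ]] end [[45.6 47.5 72. ]]
cheek inner [[18.4 49.3 34. ]] plate far [[52.8 41.7 42. ]] plate right [[59.  38.5 42. ]] fence face [[60.2 25.1 40. ]] plate left [[-0.9 27.7 42. ]]
[ -8.40663794 -16.53399885   6.59092999] [0.02832339 0.01891009 0.05940831]
```

The picture shows the plate against the fence (crop column 540) and the blade. The blade's top reads about 2 mm beyond upright, so I will check for lean by backing off slightly and remeasuring numerically.

```bash
cat >> h.py <<'E'
def lean():
    w=cam("wrist"); a=np.deg2rad(-3.6);R=np.array([[np.cos(a),-np.sin(a),0],[np.sin(a),np.cos(a),0],[0,0,1]])
    p=w["pixels"].astype(float); red=p[...,0]-p[...,1]
    S=monitor.state(); J=np.array([.6224,-.0187,0]); out=[]
    for x in (0,.01,.02,.03,.04):
        g=np.linspace(.036,.060,97); uv=proj(w,np.c_[np.full(97,x),g,np.full(97,.072)]@R.T+J)
        v=cv2.remap(red.astype(np.float32),uv[:,0].astype(np.float32),uv[:,1].astype(np.float32),cv2.INTER_LINEAR).ravel()
        k=g<.0465; out.append([round(g[k][v[k].argmax()]*1e3,1),round(g[~k][v[~k].argmax()]*1e3,1)])
    print("near/far red edge y:",out); print("tcp jig",((S["position"]-J)@R*1e3).round(1),"F",S["wrist_force"].round(1),"t",S["t"])
E
python3 -c "from h import *; lean()"
```

```text
near/far red edge y: [[np.float64(43.0), np.float64(51.5)], [np.float64(43.2), np.float64(51.5)], [np.float64(43.0), np.float64(51.5)], [np.float64(43.0), np.float64(51.5)], [np.float64(43.0), np.float64(52.0)]]
tcp jig [28.3 18.9 59.4] F [ -8.  -17.    6.4] t 18.7
```

Call:
drive_tool([
  {"hand":0.0,"x":0,"y":-0.0015,"z":0,"turn":0},
  {"hand":0.0,"x":0,"y":-0.003,"z":0,"turn":0},
  {"hand":0.0,"x":0,"y":-0.003,"z":0,"turn":0},
])

```text
t: 19.08
position: [0.6518, -0.0023, 0.0592]
orientation: [[0.063, 0.998, -0.001], [0.998, -0.063, 0.0], [0.0, -0.001, -1.0]]
wrist_force: [-7.2, 0.8, 4.7]
width: 0.255
gripper_force: 29.9
```

```bash
python3 -c "from h import *; lean()"
```

```text
near/far red edge y: [[np.float64(42.7), np.float64(51.2)], [np.float64(43.2), np.float64(51.2)], [np.float64(42.7), np.float64(51.2)], [np.float64(42.7), np.float64(51.2)], [np.float64(42.7), np.float64(51.2)]]
tcp jig [28.4 18.3 59.2] F [-7.9  1.3  5.7] t 19.125
```

Call:
drive_tool([
  {"hand":0.0,"x":-0.0003,"y":-0.002,"z":0,"turn":0},
  {"hand":0.0,"x":-0.0003,"y":-0.004,"z":0,"turn":0},
  {"hand":0.0,"x":-0.0003,"y":-0.004,"z":0,"turn":0},
])

```text
t: 19.5
position: [0.6517, -0.0054, 0.0592]
orientation: [[0.062, 0.998, -0.001], [0.998, -0.062, 0.002], [0.002, -0.001, -1.0]]
wrist_force: [-5.0, 6.9, 3.7]
width: 0.255
gripper_force: 30.0
```

```bash
python3 -c "from h import *; lean()"
```

```text
near/far red edge y: [[np.float64(39.7), np.float64(48.0)], [np.float64(40.0), np.float64(48.0)], [np.float64(39.5), np.float64(48.0)], [np.float64(39.7), np.float64(48.0)], [np.float64(39.5), np.float64(48.0)]]
tcp jig [28.4 15.1 59.2] F [-6.3  7.1  3.7] t 19.55
```

```bash
cat >> h.py <<'E'
def prof(x,z,lo,hi,w=None):
    w=w or cam("wrist"); a=np.deg2rad(-3.6);R=np.array([[np.cos(a),-np.sin(a),0],[np.sin(a),np.cos(a),0],[0,0,1]])
    g=np.arange(lo,hi,.001); n=len(g); uv=proj(w,np.c_[np.full(n,x),g,np.full(n,z)]@R.T+[.6224,-.0187,0]).astype(np.float32)
    v=cv2.remap(w["pixels"],uv[:,:1],uv[:,1:],cv2.INTER_LINEAR)[:,0]
    return list(zip((g*1e3).round().astype(int).tolist(),v.tolist()))
E
python3 - <<'E'
from h import *
w=cam("wrist")
print("cheek",prof(.02,.034,.044,.066,w)); print("plate",prof(.051,.042,.030,.046,w))
E
```

```text
cheek [(44, [83, 81, 80]), (45, [86, 86, 83]), (46, [82, 79, 77]), (47, [84, 84, 82]), (48, [84, 82, 79]), (49, [76, 78, 86]), (50, [58, 89, 128]), (51, [62, 98, 142]), (52, [59, 95, 140]), (53, [56, 93, 139]), (54, [59, 95, 141]), (55, [58, 95, 142]), (56, [57, 93, 141]), (57, [57, 92, 141]), (58, [59, 95, 143]), (59, [54, 91, 140]), (60, [57, 93, 139]), (61, [46, 72, 105]), (62, [41, 52, 69]), (63, [43, 55, 69]), (64, [40, 52, 67]), (65, [62, 73, 80]), (66, [88, 94, 94])]
plate [(30, [111, 158, 117]), (31, [114, 159, 119]), (32, [113, 158, 117]), (33, [114, 160, 121]), (34, [115, 158, 120]), (35, [115, 161, 120]), (36, [115, 160, 119]), (37, [100, 145, 108]), (38, [67, 95, 74]), (39, [65, 87, 73]), (40, [65, 87, 72]), (41, [58, 80, 65]), (42, [115, 124, 119]), (43, [160, 161, 162]), (44, [162, 163, 164]), (45, [159, 161, 162])]
```

Call:
drive_tool([
  {"hand":0.0,"x":-0.001,"y":-0.002,"z":0,"turn":0},
  {"hand":0.0,"x":-0.001,"y":-0.004,"z":0,"turn":0},
  {"hand":0.0,"x":-0.001,"y":-0.006,"z":0,"turn":0},
  {"hand":0.0,"x":-0.001,"y":-0.006,"z":0,"turn":0},
])

```text
t: 20.1
position: [0.651, -0.0127, 0.0592]
orientation: [[0.063, 0.998, -0.0], [0.998, -0.063, -0.0], [-0.0, -0.0, -1.0]]
wrist_force: [-0.3, -0.9, -0.2]
width: 0.253
gripper_force: 30.0
```

Run:
```python
from h import *
lean(); w=cam("wrist")
print("cheek",prof(.02,.034,.044,.066,w)); print("plate",prof(.051,.042,.020,.046,w)); print("blade",prof(.02,.072,.024,.056,w))
```

```text
near/far red edge y: [[np.float64(39.7), np.float64(48.0)], [np.float64(39.7), np.float64(48.0)], [np.float64(36.0), np.float64(48.0)], [np.float64(36.0), np.float64(48.0)], [np.float64(36.0), np.float64(48.0)]]
tcp jig [28.2  7.8 59.2] F [ 0.3 -0.  -0.4] t 20.15
cheek [(44, [86, 83, 82]), (45, [85, 83, 80]), (46, [85, 84, 82]), (47, [86, 85, 84]), (48, [88, 84, 84]), (49, [84, 84, 90]), (50, [63, 95, 136]), (51, [57, 94, 142]), (52, [60, 95, 142]), (53, [58, 94, 141]), (54, [57, 94, 142]), (55, [58, 94, 142]), (56, [61, 96, 145]), (57, [58, 95, 144]), (58, [57, 94, 142]), (59, [57, 93, 142]), (60, [59, 94, 143]), (61, [50, 71, 104]), (62, [44, 57, 74]), (63, [42, 54, 70]), (64, [55, 65, 78]), (65, [90, 96, 97]), (66, [91, 97, 98])]
plate [(20, [114, 159, 118]), (21, [114, 158, 117]), (22, [113, 158, 119]), (23, [114, 159, 119]), (24, [118, 161, 121]), (25, [116, 160, 121]), (26, [116, 161, 120]), (27, [116, 163, 123]), (28, [120, 165, 125]), (29, [112, 157, 119]), (30, [83, 121, 91]), (31, [67, 89, 73]), (32, [66, 89, 73]), (33, [63, 89, 71]), (34, [102, 116, 113]), (35, [180, 188, 
[... 225 characters left out ...]
165, 168])]
blade [(24, [52, 52, 46]), (25, [51, 52, 47]), (26, [49, 50, 45]), (27, [51, 52, 47]), (28, [46, 51, 45]), (29, [52, 55, 48]), (30, [51, 55, 50]), (31, [48, 51, 45]), (32, [63, 59, 50]), (33, [153, 133, 81]), (34, [168, 147, 89]), (35, [168, 147, 91]), (36, [149, 130, 81]), (37, [108, 142, 104]), (38, [115, 161, 120]), (39, [113, 157, 116]), (40, [141, 126, 111]), (41, [161, 164, 162]), (42, [162, 166, 163]), (43, [162, 166, 165]), (44, [164, 168, 168]), (45, [165, 169, 171]), (46, [163, 168, 172]), (47, [160, 158, 161]), (48, [115, 71, 69]), (49, [81, 47, 48]), (50, [88, 84, 80]), (51, [89, 87, 86]), (52, [88, 85, 83]), (53, [87, 84, 82]), (54, [85, 83, 81]), (55, [87, 85, 84])]
```

When free, the blade stands upright with its foot about 1.7 mm short of the cheek, and it tipped about 3° when pushed. To get a flush stop I will park the blank on the bed, regrip the blade, push it flat to the cheek, then seat the blank.

Call:
drive_tool([
  {"hand":0.0,"x":0,"y":0,"z":0.006,"turn":0},
  {"hand":0.0,"x":-0.01,"y":-0.015,"z":0.006,"turn":0},
  {"hand":0.0,"x":-0.02,"y":-0.03,"z":0.006,"turn":0},
  {"hand":0.0,"x":-0.031,"y":-0.046,"z":0.006,"turn":0},
  {"hand":0.0,"x":-0.031,"y":-0.046,"z":0.003,"turn":0},
  {"hand":0.0,"x":-0.031,"y":-0.046,"z":0.0005,"turn":0},
  {"hand":0.0,"x":-0.031,"y":-0.046,"z":0.0,"turn":0},
])

```text
t: 21.08
position: [0.6201, -0.0582, 0.0592]
orientation: [[0.063, 0.998, -0.0], [0.998, -0.063, -0.0], [-0.0, -0.0, -1.0]]
wrist_force: [-2.5, -2.2, 1.5]
width: 0.261
gripper_force: 30.0
```

Call:
drive_tool([
  {"hand":0.04,"x":0,"y":0,"z":0,"turn":0},
  {"hand":0.05,"x":0,"y":0,"z":0,"turn":0},
  {"hand":0.05,"x":0,"y":0,"z":0.02,"turn":0},
  {"hand":0.05,"x":0,"y":0,"z":0.07,"turn":0},
  {"hand":0.04,"x":0.005,"y":0.03,"z":0.11,"turn":-0.17},
  {"hand":0.035,"x":0.01,"y":0.06,"z":0.11,"turn":-0.34},
  {"hand":0.035,"x":0.013,"y":0.082,"z":0.11,"turn":-0.51},
  {"hand":0.035,"x":0.013,"y":0.082,"z":0.11,"turn":-0.68},
  {"hand":0.035,"x":0.013,"y":0.082,"z":0.11,"turn":-0.85},
  {"hand":0.035,"x":0.013,"y":0.082,"z":0.11,"turn":-1.02},
  {"hand":0.035,"x":0.013,"y":0.082,"z":0.11,"turn":-1.19},
  {"hand":0.035,"x":0.013,"y":0.082,"z":0.11,"turn":-1.36},
])

```text
t: 22.58
position: [0.6332, 0.0238, 0.1711]
orientation: [[0.99, 0.142, 0.001], [0.142, -0.99, 0.0], [0.001, 0.0, -1.0]]
wrist_force: [-0.1, -0.4, 0.2]
width: 0.374
gripper_force: 0.0
```

Call:
drive_tool([
  {"hand":0.035,"x":0,"y":0,"z":0,"turn":-0.17},
  {"hand":0.035,"x":0,"y":0,"z":0,"turn":-0.211},
  {"hand":0.035,"x":0,"y":0,"z":0,"turn":-0.211},
])

```text
t: 22.95
position: [0.6332, 0.0237, 0.1708]
orientation: [[0.998, -0.063, 0.001], [-0.063, -0.998, 0.0], [0.001, -0.0, -1.0]]
wrist_force: [-0.5, 0.6, 0.0]
width: 0.379
gripper_force: 0.0
```

Run:
```python
from h import *
w=cam("wrist"); S=monitor.state(); o=S["orientation"];print(S["t"],S["position"],np.degrees(np.arctan2(o[1,0],o[0,0])))
a=np.deg2rad(-3.6);R=np.array([[np.cos(a),-np.sin(a),0],[np.sin(a),np.cos(a),0],[0,0,1]])
print("tcp jig",(S["position"]-[.6224,-.0187,0])@R)
for t,z in [("blade",.072),("blank",.042),("jig",.008)]:
    for d in imaging.silhouettes("wrist",t)[:2]:
        W=(back(w,np.argwhere(d["pixels"])[:,::-1],z)-[.6224,-.0187,0])@R
        print(t,d["score"],d["bbox"],cv2.minAreaRect((W[:,:2]*1000).astype(np.float32)))
```

```text
23.0 [0.63313956 0.02372155 0.1705317 ] -3.5516383938449345
tcp jig [0.00805469 0.04301218 0.1705317 ]
blade 0.94 [271.9, 163.9, 12.9, 91.9] ((14.504106521606445, 44.070716857910156), (76.8883056640625, 9.102355003356934), 0.28887221217155457)
blank 0.7 [336.2, 181.9, 62.5, 64.2] ((2.1242237091064453, -41.286529541015625), (55.28202819824219, 61.553619384765625), 89.97136688232422)
jig 0.76 [228.2, 109.0, 183.6, 181.7] ((1.3694000244140625, 0.1987457275390625), (189.6678924560547, 180.215576171875), 0.240671768784523)
```

Call:
drive_tool([
  {"hand":0.035,"x":0.001,"y":0.0005,"z":-0.05,"turn":0},
  {"hand":0.035,"x":0.001,"y":0.0005,"z":-0.09,"turn":0},
  {"hand":0.035,"x":0.001,"y":0.0005,"z":-0.115,"turn":0},
  {"hand":0.035,"x":0.001,"y":0.0005,"z":-0.115,"turn":0},
  {"hand":0.01,"x":0.001,"y":0.0005,"z":-0.115,"turn":0},
  {"hand":0.0,"x":0.001,"y":0.0005,"z":-0.115,"turn":0},
  {"hand":0.0,"x":0.001,"y":0.0005,"z":-0.115,"turn":0},
  {"hand":0.0,"x":0.001,"y":0.0005,"z":-0.115,"turn":0},
])

```text
t: 24.15
position: [0.6344, 0.0241, 0.0552]
orientation: [[0.998, -0.063, 0.001], [-0.063, -0.998, -0.0], [0.001, 0.0, -1.0]]
wrist_force: [-1.8, -1.6, 6.0]
width: 0.082
gripper_force: 30.0
```

Call:
drive_tool([
  {"hand":0.0,"x":0,"y":0.0005,"z":0,"turn":0},
  {"hand":0.0,"x":0,"y":0.001,"z":0,"turn":0},
  {"hand":0.0,"x":0,"y":0.001,"z":0,"turn":0},
])

```text
t: 24.52
position: [0.6344, 0.0244, 0.0552]
orientation: [[0.998, -0.063, 0.001], [-0.063, -0.998, -0.001], [0.001, 0.001, -1.0]]
wrist_force: [-1.0, -6.2, 6.9]
width: 0.082
gripper_force: 30.0
```

Call:
drive_tool([
  {"hand":0.0,"x":0,"y":0,"z":0.0012,"turn":0},
  {"hand":0.0,"x":0,"y":0,"z":0.0012,"turn":0},
])

```text
t: 24.78
position: [0.6339, 0.0251, 0.0554]
orientation: [[0.998, -0.063, -0.0], [-0.063, -0.998, -0.0], [-0.0, 0.0, -1.0]]
wrist_force: [1.1, -1.4, -2.0]
width: 0.083
gripper_force: 30.0
```

Call:
drive_tool([
  {"hand":0.0,"x":0,"y":0.0007,"z":0,"turn":0},
  {"hand":0.0,"x":0,"y":0.0007,"z":0,"turn":0},
])

```text
t: 25.02
position: [0.6339, 0.0253, 0.0553]
orientation: [[0.998, -0.063, -0.0], [-0.063, -0.998, -0.001], [-0.0, 0.001, -1.0]]
wrist_force: [-1.0, -6.5, -1.7]
width: 0.084
gripper_force: 30.0
```

Call:
drive_tool([
  {"hand":0.0,"x":0,"y":0.0007,"z":0,"turn":0},
  {"hand":0.0,"x":0,"y":0.0007,"z":0,"turn":0},
])

```text
t: 25.28
position: [0.6339, 0.0254, 0.0554]
orientation: [[0.998, -0.063, -0.0], [-0.063, -0.998, -0.002], [-0.0, 0.002, -1.0]]
wrist_force: [-0.8, -11.6, -1.7]
width: 0.084
gripper_force: 30.0
```

Call:
drive_tool([
  {"hand":0.0,"x":0,"y":-0.001,"z":0,"turn":0},
  {"hand":0.0,"x":0,"y":-0.001,"z":-0.0012,"turn":0},
  {"hand":0.0,"x":0,"y":-0.001,"z":-0.0012,"turn":0},
])

```text
t: 25.65
position: [0.6339, 0.0252, 0.0552]
orientation: [[0.998, -0.063, -0.0], [-0.063, -0.998, -0.001], [-0.0, 0.001, -1.0]]
wrist_force: [-6.7, -6.7, 9.1]
width: 0.085
gripper_force: 30.0
```

Call:
drive_tool([
  {"hand":0.015,"x":0,"y":0,"z":0,"turn":0},
  {"hand":0.03,"x":0,"y":0,"z":0,"turn":0},
  {"hand":0.035,"x":0,"y":0,"z":0,"turn":0},
  {"hand":0.035,"x":0,"y":0,"z":0.02,"turn":0},
  {"hand":0.035,"x":0,"y":0,"z":0.07,"turn":0},
  {"hand":0.05,"x":0,"y":0,"z":0.115,"turn":0},
  {"hand":0.05,"x":0,"y":0,"z":0.115,"turn":0},
])

```text
t: 26.52
position: [0.6355, 0.0257, 0.1752]
orientation: [[0.998, -0.063, 0.007], [-0.063, -0.998, 0.0], [0.007, -0.001, -1.0]]
wrist_force: [-0.1, 0.7, -0.4]
width: 0.52
gripper_force: 0.0
```

Run:
```python
from h import *
w=cam("wrist"); S=monitor.state(); print(S["t"],S["position"])
for x in (.025,.035): print("blade",x,[(k,v[0]-v[1]) for k,v in prof(x,.072,.034,.056,w)])
for d in imaging.silhouettes("wrist","blade")[:1]: print(d["bbox"])
a=np.deg2rad(-3.6);R=np.array([[np.cos(a),-np.sin(a),0],[np.sin(a),np.cos(a),0],[0,0,1]])
for d in imaging.silhouettes("wrist","blank")[:1]:
    W=(back(w,np.argwhere(d["pixels"])[:,::-1],.042)-[.6224,-.0187,0])@R; print(cv2.minAreaRect((W[:,:2]*1000).astype(np.float32)))
```

```text
26.575 [0.63471357 0.0256378  0.17236605]
blade 0.025 [(34, -6), (35, -8), (36, -7), (37, -2), (38, -2), (39, -6), (40, -2), (41, 6), (42, 1), (43, -3), (44, -4), (45, -4), (46, -4), (47, -3), (48, 2), (49, 9), (50, -14), (51, -26), (52, -25), (53, -25), (54, -25), (55, -25)]
blade 0.035 [(34, -6), (35, -8), (36, -7), (37, -3), (38, 0), (39, -3), (40, -4), (41, 5), (42, 1), (43, -4), (44, -3), (45, -5), (46, -3), (47, -3), (48, 2), (49, 11), (50, -11), (51, -25), (52, -25), (53, -26), (54, -23), (55, -25)]
[271.5, 166.5, 11.2, 91.5]
```

The blade's top edges now read y 41 and 49, so it stands upright against the cheek. Return to the blank.

Call:
drive_tool([
  {"hand":0.05,"x":-0.002,"y":-0.015,"z":0,"turn":0.17},
  {"hand":0.05,"x":-0.005,"y":-0.03,"z":0,"turn":0.34},
  {"hand":0.05,"x":-0.008,"y":-0.045,"z":0,"turn":0.51},
  {"hand":0.05,"x":-0.011,"y":-0.06,"z":0,"turn":0.68},
  {"hand":0.05,"x":-0.0145,"y":-0.075,"z":0,"turn":0.85},
  {"hand":0.05,"x":-0.0145,"y":-0.084,"z":0,"turn":1.02},
  {"hand":0.05,"x":-0.0145,"y":-0.084,"z":0,"turn":1.19},
  {"hand":0.05,"x":-0.0145,"y":-0.084,"z":0,"turn":1.36},
  {"hand":0.05,"x":-0.0145,"y":-0.084,"z":0,"turn":1.5},
  {"hand":0.05,"x":-0.0145,"y":-0.084,"z":-0.02,"turn":1.571},
  {"hand":0.05,"x":-0.0145,"y":-0.084,"z":-0.05,"turn":1.571},
  {"hand":0.05,"x":-0.0145,"y":-0.084,"z":-0.05,"turn":1.571},
])

```text
t: 28.18
position: [0.618, -0.0582, 0.1162]
orientation: [[0.063, 0.998, -0.005], [0.998, -0.063, 0.001], [0.0, -0.005, -1.0]]
wrist_force: [0.1, 0.6, 0.7]
width: 0.535
gripper_force: 0.0
```

Call:
drive_tool([
  {"hand":0.05,"x":0.0012,"y":0,"z":-0.02,"turn":0},
  {"hand":0.05,"x":0.0012,"y":0,"z":-0.045,"turn":0},
  {"hand":0.05,"x":0.0012,"y":0,"z":-0.055,"turn":0},
  {"hand":0.05,"x":0.0012,"y":0,"z":-0.055,"turn":0},
  {"hand":0.05,"x":0.0012,"y":0,"z":-0.055,"turn":0},
])

```text
t: 28.8
position: [0.6212, -0.0585, 0.0654]
orientation: [[0.063, 0.998, 0.001], [0.998, -0.063, -0.0], [-0.0, 0.001, -1.0]]
wrist_force: [-0.0, -0.3, 1.1]
width: 0.536
gripper_force: 0.0
```

Lower 6 mm more, centre, and close.

Call:
drive_tool([
  {"hand":0.05,"x":-0.001,"y":0,"z":-0.003,"turn":0},
  {"hand":0.05,"x":-0.001,"y":0,"z":-0.0055,"turn":0},
  {"hand":0.05,"x":-0.001,"y":0,"z":-0.0055,"turn":0},
  {"hand":0.02,"x":-0.001,"y":0,"z":-0.0055,"turn":0},
  {"hand":0.0,"x":-0.001,"y":0,"z":-0.0055,"turn":0},
  {"hand":0.0,"x":-0.001,"y":0,"z":-0.0055,"turn":0},
  {"hand":0.0,"x":-0.001,"y":0,"z":-0.0055,"turn":0},
])

```text
t: 29.68
position: [0.6198, -0.0584, 0.0589]
orientation: [[0.063, 0.998, 0.0], [0.998, -0.063, -0.0], [-0.0, 0.0, -1.0]]
wrist_force: [0.6, -0.1, 0.4]
width: 0.252
gripper_force: 30.0
```

Call:
drive_tool([
  {"hand":0.0,"x":0,"y":0,"z":0.005,"turn":0},
  {"hand":0.0,"x":0.009,"y":0.017,"z":0.005,"turn":0},
  {"hand":0.0,"x":0.019,"y":0.034,"z":0.005,"turn":0},
  {"hand":0.0,"x":0.026,"y":0.047,"z":0.005,"turn":0},
  {"hand":0.0,"x":0.0284,"y":0.051,"z":0.005,"turn":0},
  {"hand":0.0,"x":0.0284,"y":0.051,"z":0.005,"turn":0},
  {"hand":0.0,"x":0.0284,"y":0.051,"z":0.002,"turn":0},
  {"hand":0.0,"x":0.0284,"y":0.051,"z":0.0,"turn":0},
  {"hand":0.0,"x":0.0284,"y":0.051,"z":0.0,"turn":0},
])

```text
t: 30.8
position: [0.648, -0.0078, 0.0589]
orientation: [[0.063, 0.998, 0.0], [0.998, -0.063, -0.0], [-0.0, 0.0, -1.0]]
wrist_force: [-1.4, -0.6, 1.3]
width: 0.256
gripper_force: 30.0
```

Call:
drive_tool([
  {"hand":0.0,"x":0.0012,"y":0,"z":-0.0003,"turn":0},
  {"hand":0.0,"x":0.0024,"y":-0.0001,"z":-0.0003,"turn":0},
  {"hand":0.0,"x":0.0024,"y":-0.0001,"z":-0.0003,"turn":0},
])

```text
t: 31.18
position: [0.6506, -0.0076, 0.0589]
orientation: [[0.063, 0.998, 0.0], [0.998, -0.063, -0.0], [-0.0, 0.0, -1.0]]
wrist_force: [-4.4, -0.2, 4.6]
width: 0.256
gripper_force: 30.0
```

Call:
drive_tool([
  {"hand":0.0,"x":0.0008,"y":0,"z":0,"turn":0},
  {"hand":0.0,"x":0.0008,"y":0,"z":0,"turn":0},
])

```text
t: 31.42
position: [0.6513, -0.0076, 0.0589]
orientation: [[0.063, 0.998, 0.0], [0.998, -0.063, -0.0], [-0.0, 0.0, -1.0]]
wrist_force: [-3.7, -0.2, 5.2]
width: 0.26
gripper_force: 30.0
```

Call:
drive_tool([
  {"hand":0.0,"x":0.0007,"y":0,"z":0,"turn":0},
  {"hand":0.0,"x":0.0007,"y":0,"z":0,"turn":0},
])

```text
t: 31.68
position: [0.6515, -0.0076, 0.0589]
orientation: [[0.063, 0.998, -0.001], [0.998, -0.063, -0.0], [-0.0, -0.001, -1.0]]
wrist_force: [-9.9, 0.1, 7.6]
width: 0.257
gripper_force: 30.0
```

Call:
drive_tool([
  {"hand":0.0,"x":-0.0001,"y":0.0015,"z":0.0002,"turn":0},
  {"hand":0.0,"x":0.0,"y":0.003,"z":0.0002,"turn":0},
  {"hand":0.0,"x":0.0001,"y":0.004,"z":0.0002,"turn":0},
  {"hand":0.0,"x":0.0001,"y":0.004,"z":0.0002,"turn":0},
])

```text
t: 32.17
position: [0.6516, -0.0047, 0.059]
orientation: [[0.063, 0.998, -0.001], [0.998, -0.063, -0.002], [-0.002, -0.001, -1.0]]
wrist_force: [-8.5, -8.6, 6.4]
width: 0.255
gripper_force: 30.0
```

Call:
drive_tool([
  {"hand":0.0,"x":0.0,"y":0.0008,"z":0,"turn":0},
  {"hand":0.0,"x":0.0,"y":0.0008,"z":0,"turn":0},
])

```text
t: 32.42
position: [0.6517, -0.0039, 0.059]
orientation: [[0.064, 0.998, -0.001], [0.998, -0.064, -0.002], [-0.002, -0.001, -1.0]]
wrist_force: [-8.1, -7.8, 5.9]
width: 0.253
gripper_force: 30.0
```

Call:
drive_tool([
  {"hand":0.0,"x":0.0,"y":0.0006,"z":0,"turn":0},
  {"hand":0.0,"x":0.0,"y":0.0006,"z":0,"turn":0},
])

```text
t: 32.67
position: [0.6517, -0.0033, 0.0589]
orientation: [[0.063, 0.998, -0.001], [0.998, -0.063, -0.002], [-0.002, -0.001, -1.0]]
wrist_force: [-7.2, -8.0, 6.2]
width: 0.258
gripper_force: 30.0
```

```bash
python3 -c "from h import *; lean()"
```

```text
near/far red edge y: [[np.float64(41.0), np.float64(49.2)], [np.float64(41.2), np.float64(49.2)], [np.float64(40.7), np.float64(49.5)], [np.float64(41.0), np.float64(49.5)], [np.float64(41.0), np.float64(49.5)]]
tcp jig [28.3 17.2 59. ] F [-8.  -8.1  5.5] t 32.725
```

Call:
drive_tool([
  {"hand":0.0,"x":0.0,"y":0.0006,"z":0.0002,"turn":0},
  {"hand":0.0,"x":0.0,"y":0.0006,"z":0.0002,"turn":0},
])

```text
t: 32.98
position: [0.6518, -0.0023, 0.0589]
orientation: [[0.063, 0.998, -0.001], [0.998, -0.063, -0.001], [-0.001, -0.001, -1.0]]
wrist_force: [-5.9, -4.8, 3.3]
width: 0.257
gripper_force: 30.0
```

Call:
drive_tool([
  {"hand":0.0,"x":0.0,"y":0.0006,"z":0,"turn":0},
  {"hand":0.0,"x":0.0,"y":0.0006,"z":0,"turn":0},
])

```text
t: 33.22
position: [0.6518, -0.002, 0.059]
orientation: [[0.063, 0.998, -0.001], [0.998, -0.063, -0.002], [-0.002, -0.001, -1.0]]
wrist_force: [-5.0, -8.5, 3.7]
width: 0.256
gripper_force: 30.0
```

```bash
python3 -c "from h import *; lean()"
```

```text
near/far red edge y: [[np.float64(41.5), np.float64(49.7)], [np.float64(41.7), np.float64(49.7)], [np.float64(41.5), np.float64(49.7)], [np.float64(41.5), np.float64(49.7)], [np.float64(41.5), np.float64(50.0)]]
tcp jig [28.3 18.5 59. ] F [-5.9 -7.5  3.2] t 33.275
```

Call:
drive_tool([
  {"hand":0.0,"x":0.0001,"y":0.0005,"z":0,"turn":0},
  {"hand":0.0,"x":0.0001,"y":0.0005,"z":0,"turn":0},
  {"hand":0.0,"x":0.0001,"y":0.0005,"z":0,"turn":0},
])

```text
t: 33.65
position: [0.6518, -0.0019, 0.059]
orientation: [[0.063, 0.998, -0.001], [0.998, -0.063, -0.002], [-0.003, -0.001, -1.0]]
wrist_force: [-5.7, -10.5, 3.6]
width: 0.255
gripper_force: 30.0
```

```bash
python3 -c "from h import *; lean()"
```

```text
near/far red edge y: [[np.float64(41.2), np.float64(49.7)], [np.float64(41.7), np.float64(49.7)], [np.float64(41.2), np.float64(49.7)], [np.float64(41.2), np.float64(49.7)], [np.float64(41.2), np.float64(49.7)]]
tcp jig [28.3 18.6 59. ] F [ -6.1 -10.6   4.4] t 33.7
```

```bash
python3 -c "
from h import *
print(order.hand_in())"
```

```text
the job is handed in; nothing more can be done
None
```

I seated the blade upright in the jig slot and let go of it, then handed in while still holding the blank pressed against both the fence (about 6 N) and the blade (about 10 N). I had to set the blank down on the bed once and push the blade flat against the cheek, because the blade tipped about 3° on the first press; the whole job took 33.7 s of the 69 s allowed.

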